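# Grease the linear-axis carriage with a push-type gun

## Robot

A 6-joint arm with a two-finger parallel gripper is mounted at the origin on the work surface. World frame = base frame: x ahead of the robot, y to its left, z up, the work surface at z = 0. Lengths are in m, angles in degrees, forces in N, time in s.
With the tool pointing down it reaches from about 0.4 to 0.825 m from the base axis. Payload 7 kg.
Tool frame: the origin (TCP) lies at the very end of the fingers, on their centre line; the grasp point (between the pads) lies 19 mm behind it (r.hold_point_z is the distance from the TCP to the grasp point, in m); x points along the fingers, y is the direction in which the jaws open and shut, and the axes are right-handed (so a half turn about x gives the same grasp; the last joint's range is limited). The gripper opens to 88 mm and grips with 3 to 60 N. Pads are 19 mm wide; open, the fingers measure 130 mm over their backs; the gripper's body (78 mm by 193 mm) begins 47 mm behind the grasp point.
Start: joints at [-47.664, 20.546, 0.682, 0, -70.136, -16.507], TCP at [0.294, -0.608, 0.227] pointing down, gripper open.
Joint ranges: [-176.03, 176.03], [-82.01, 121.73], [-58.28, 71.71], [-173.87, 95.51], [-174.79, -0.11], [-173.66, 173.66]. Speed limits (degrees/s): [136.94, 136.94, 172.46, 180, 180, 180].

## Interface

Orientations are given as [roll, pitch, yaw] about the fixed x, y, z axes, in that order (R = Rz(yaw) Ry(pitch) Rx(roll)).
In Python, from plant import r gives the robot as it stands. The module is installed in compiled form; this text tells all that it offers.
- The arm moves only by the shell command python3 -m creep 'ROWS' [FORCE]. ROWS is JSON, a list of rows, each a list of 7 numbers: the turn, a rotation vector about the tool's x, y, z in rad, then the shift along the tool's x, y, z in cm, then the opening in per cent of the stroke, from 0 (shut) to 100 (fully open). In form: [[rx, ry, rz, x, y, z, fingers], ...]. A call has 1 to 8 rows; each row shifts and turns the commanded pose from where the row before left it, along the tool's axes as they then stand; what a row does not reach is not made up. A row lasts 1/10 s, in which the tool goes at most 50 mm and 8.59 degrees, less where a joint would pass 70% of its speed; a pose out of reach is approached as far as the arm can. A call is refused whole if a number of a shift passes 5 or a number of a turn 0.15, either way. A call with a gripper value outside its range is refused whole. The fingers move at their own pace and stop on an object; FORCE is the grip in N (left out, the last holds). Time passes only in rows, so rows that do not move let the fingers close. It gives the time, the measured TCP pose, the force and the opening at its end, in the units of the state.
- r.get_state(): the state, without advancing time (a new reading comes with each control period).
- r.capture(name): name is "scene" or "top" or "wrist"; returns (picture, depth): 400x640x3 uint8, blue, green, red; 400x640 float32, m along the optical axis (not along the pixel's ray), 0 where there is no reading.
- r.camera_info(name): a dict with "fovy" (degrees; the focal length in pixels is half the picture's height over the tangent of half this angle, whatever the lens; pixels are square), "cx", "cy" (the principal point, pixels), "dist_coeffs" ([k1, k2, p1, p2, k3] as OpenCV has them; the pictures are not rectified), "camera_from_world" (4x4, takes a point from world to camera coordinates). Camera axes: x right, y down, z forward; pixel columns grow to the right and rows downward; lengths in m; the calibration is good to about 2 mm. A picture is of the moment at which its call begins: read the wrist's pose just before it. camera_info takes no time and is no camera call; for the wrist camera it gives the pose at the moment of the call.
- r.close_job(): hands the job in, once; it reports no verdict.
Trained networks look in the newest picture that a camera, given by its name, has taken for a name from the list of things; names that differ only in an ending like _2 or _b are one class to them, and where a whole thing is asked for, a point or a joint stands for the part that bears it (a point fixed in the world has none). Each returns a list of dicts, best first, with "score" (0 to 1); they miss things now and then, are a little off and sometimes report something else, mostly with a low value. They report only what shows in the picture. A call takes as long as a camera call. They do not tell look-alikes from the thing itself.
- r.look_for(query, camera): "rect" ([left, top, right, bottom] in pixels, round what is visible of it).
- r.masks_of(query, camera): "pixels" (400x640 bool, what is visible of it) and "rect" ([left, top, right, bottom] in pixels, round what is visible of it).
The state is a dict: "time_s": time; "joints": joint angles; "qd": joint speeds; "joint_torque": joint torques, N m; "tcp_pos": TCP position; "eef_rot": TCP orientation; "contact_force": force on the tool from outside, world axes, zero at the start; "moment": the same for the moment, N m; "gripper_width": finger opening in m.
Only numpy, scipy, OpenCV 4.12 (cv2) and the standard library are available. Lean on these libraries where they do the work, as an engineer would, in place of code of your own. Each camera call takes 0.05 s, during which the arm holds its last target. There are 200 camera calls.

## Task

Grease the carriage of the small linear axis: first slide it along its rail right up against the far end stop, so that it is braced. Then take the grease gun out of its holder, set its coupler squarely on the tilted brass nipple and press along the nipple's own axis until the coupler snaps on and the gun's spring-loaded nose is pushed home into the barrel. Finish while still holding the gun like that, square on the nipple and pressed home, the carriage at its stop and the robot touching only the gun; leave the robot car, cell holder, spare wheel and hex driver where they are.

Things in the scene. Friction and masses are not known exactly. Their poses are not given: they have to be found in the camera images.
- axis: Linear axis bolted to the table. Origin: centre of its underside. x: along the rail, away from the robot to the far stop; z up. Aluminium profile 316 long, 40 wide, top at 46, guide rail on it; blue end plates 56 wide, tops at 76, at x = -163 and +163; rubber buffer (the stop) on the far plate; black motor beyond it to x = +210; feet 90 wide, 6 high, at x = -130, +130.
- carriage (a joint): Slide of the carriage along the axis' +x, in m: -0.035 is the near end, 0.140 is hard against the far end stop. It starts between 0 and 0.07 and slides with 2.5 N of friction plus 8 N per m/s, staying where it is left.
- carriage_top (a point): Centre of the carriage's flat top, 86 mm above the table; axes as the axis'. Aluminium plate on a dark block with red end caps, 90 long (x), 48 wide, with plain upright sides from the top to 32 mm below it, free on both sides (the profile below is narrower). Bolt heads stand 3 mm proud. A grey lubrication block, 36 wide, sits at its robot-side end, x = -44 to -68.
- nipple_tip (a point): Brass grease nipple on the lubrication block, leaning 30 degrees from vertical, back along the rail towards the robot. Origin: tip of its round head, 65.5 mm behind (-x) and 12.5 mm above the carriage's top centre. z: its own axis, pointing out of it (up and back); y as the axis'. Head 8 mm in diameter, neck 5, hexagon 12 from 13 to 19 mm below the tip, then the sloping face.
- gun_holder: Blue holder, fixed to the table: base 90 x 100, top plate 70 x 100 with its upper face 88 mm above the table and a 27 mm through hole at its centre. Origin: centre of its underside.
- gun: Grease gun, round, 0.46 kg, standing in the holder, coupler down through the hole. Origin: on its axis, underside of the dark front head, which rests on the holder's top. z: along its axis, coupler to rear cap. Head 40 mm in diameter, z = 0 to 18; aluminium barrel (the grip) 30 mm, 18 to 87; red cap 29 mm, 87 to 95. Below hangs the sliding nose: 11 mm tube, 18 mm coupler, to z = -68.
- coupler_mouth (a point): Centre of the coupler's open mouth (lip 22 mm outside), at z = -68 mm on the gun's axis with the nose out; axes as the gun's. A funnel, 14 mm wide narrowing to a 10 mm bore over 3 mm. The nipple's head meets four sprung jaws about 3 mm in, snaps past them at about 7 mm with about 5 N, and seats with its tip 11 mm inside the mouth.
- coupler_seat (a point): Bottom of the coupler's bore, 11 mm inside the mouth (z = -57 mm in the gun's frame with the nose out): the nipple's tip lies here when the coupler is snapped on.
- gun_nose (a joint): How far the gun's nose is pushed into the barrel, in m: 0 is fully out, 0.020 is fully home (rigid end). Spring: about 8 N to start it moving, 15 N at the end. The coupler snaps on before the nose moves.
- robot_car: Loose student robot car, blue beams with four black wheels, 190 x 144 x 103 high. Origin: on the table under its centre; x lengthwise. To be left alone.
- cell_holder: Loose black holder with four AA cells, 62 x 66 x 18. Origin: centre of its underside. To be left alone.
- spare_wheel: Loose wheel lying flat, 64 mm in diameter, 22 high. Origin: centre of its underside. To be left alone.
- hex_driver: Loose hex driver with a red handle, 160 long, lying along its x. To be left alone.
Mind the look-alikes: they are no part of the job. Of the things that look like the gun, the larger one is meant.

How it is judged:
By the outcome, as a careful person would: the job done as asked, in the order asked, and still so for the second after the job is handed in, while the arm keeps its last pose, push and grip.
It also fails if it takes over 61 s, if anything falls off the work surface, if the arm or the gripper's body presses on something with over 40 N, if the wrist force passes 120 N, or if a joint passes its speed limit or range.

## Working session

There is one attempt and no reset: what is moved stays moved. The work goes in short steps, Python scripts to look and compute and a shell command to move; the robot and the scene stay as the last step left them, time stands still between calls to the robot, and variables do not carry over. Pictures are saved under pics/ and viewed, about 8 in all and at most 12, crops included, and the job is handed in when it is done.

```bash
mkdir -p pics; ls
cat > h.py <<'E'
import numpy as np, cv2
from plant import r
from scipy.spatial.transform import Rotation as R
def K(n):
    i=r.camera_info(n); f=200/np.tan(np.radians(i['fovy'])/2)
    return np.array([[f,0,i['cx']],[0,f,i['cy']],[0,0,1.]]),np.array(i['dist_coeffs'],float),np.array(i['camera_from_world'])
def pts(n,d,mask):
    k,dc,T=K(n); v,u=np.nonzero(mask&(d>0)); z=d[v,u]
    p=cv2.undistortPoints(np.stack([u,v],1).astype(float)[:,None],k,dc)[:,0]
    c=np.c_[p*z[:,None],z]; return (c-T[:3,3])@T[:3,:3]
def proj(n,P):
    k,dc,T=K(n); return cv2.projectPoints(np.atleast_2d(P).astype(float),cv2.Rodrigues(T[:3,:3])[0],T[:3,3],k,dc)[0][:,0]
def tool():
    s=r.get_state(); return np.array(s['tcp_pos']),R.from_euler('xyz',s['eef_rot'],degrees=True)
E
python3 - <<'E'
from h import *
print(r.get_state())
ims=[]
for n in('scene','top'):
    im,d=r.capture(n); np.save(n+'.npy',d); ims.append(im)
    for q in('axis','carriage','nipple_tip','gun_holder','gun','robot_car'):
        for m in r.masks_of(q,n)[:3]:
            p=pts(n,d,m['pixels'])
            print(n,q,round(m['score'],2),np.round(m['rect']),len(p) and (np.median(p,0).round(3),np.percentile(p,[2],0).round(3),np.percentile(p,98,0).round(3)))
    T=np.linalg.inv(K(n)[2]);print(T[:3,3],T[:3,2])
cv2.imwrite('pics/a.png',ims[0]);cv2.imwrite('pics/b.png',ims[1])
E
```

```text
pics
{'time_s': 0.0, 'joints': array([-4.76659433e+01,  2.05890596e+01,  6.33016082e-01, -2.07786920e-02,
       -7.01358879e+01, -1.65078972e+01]), 'qd': array([ 0.02682601,  0.05521252, -0.04203385,  0.05567076,  0.03723812,
        0.04276336]), 'joint_torque': array([ 9.60592624e-04, -5.82714808e+01,  2.93067062e+01,  6.99717969e+00,
        7.08267806e-03, -1.63276868e-04]), 'tcp_pos': array([ 0.29382763, -0.60713681,  0.22564168]), 'eef_rot': array([ 94.51376378,  89.90601562, 120.33284725]), 'contact_force': array([ 0.15678856,  0.00725628, -1.13167011]), 'moment': array([ 0.03510788, -0.03163074, -0.01237504]), 'gripper_width': 0.08764604235787526}
scene axis 0.97 [248. 160. 376. 287.] (array([0.598, 0.   , 0.055]), array([[ 0.399, -0.048,  0.004]]), array([0.765, 0.031, 0.087]))
scene carriage 0.56 [305. 180. 348. 229.] (array([ 0.559, -0.007,  0.084]), array([[ 0.496, -0.036,  0.055]]), array([0.605, 0.013, 0.089]))
scene nipple_tip 0.87 [300. 177. 346. 228.] (array([ 0.56 , -0.007,  0.084]), array([[ 0.495, -0.037,  0.054]]), array([0.605, 0.013, 0.089]))
scene gun_holder 
[... 1226 characters left out ...]
  0.086]), array([[ 0.495, -0.041,  0.064]]), array([0.6  , 0.008, 0.09 ]))
top gun_holder 0.61 [406. 208. 458. 254.] (array([ 0.506, -0.253,  0.086]), array([[ 0.462, -0.324,  0.003]]), array([ 0.557, -0.221,  0.091]))
top gun 0.77 [427. 223. 455. 237.] (array([ 0.507, -0.265,  0.159]), array([[ 0.493, -0.285,  0.097]]), array([ 0.526, -0.255,  0.185]))
top gun 0.65 [441. 268. 464. 285.] (array([ 0.402, -0.309,  0.089]), array([[ 0.387, -0.348, -0.001]]), array([ 0.415, -0.301,  0.121]))
top robot_car 0.85 [161. 218. 238. 307.] (array([0.45 , 0.281, 0.062]), array([[0.359, 0.205, 0.026]]), array([0.536, 0.365, 0.103]))
[0.46133313 0.00808592 1.04819495] [ 0.1261256  -0.01278201 -0.99193193]
```

```bash
python3 -c "
import cv2
a=cv2.imread('pics/a.png')[70:400,180:560];b=cv2.imread('pics/b.png')[110:330,140:500]
cv2.imwrite('pics/a2.png',cv2.resize(a,None,fx=1.8,fy=1.8,interpolation=2)[:600]);cv2.imwrite('pics/b2.png',cv2.resize(b,None,fx=2.2,fy=2.2,interpolation=2))
from h import *
# axis yaw from guide profile/ends in the top view: use blue end plates
im=cv2.imread('pics/b.png');d=np.load('top.npy')
hsv=cv2.cvtColor(im,cv2.COLOR_BGR2HSV);m=(hsv[...,0]>95)&(hsv[...,0]<130)&(hsv[...,1]>100)
p=pts('top',d,np.ones_like(m)); mm=(m&(d>0))[d>0]
p=p[mm]
for lo,hi in((.36,.46),(.68,.82)):
    q=p[(abs(p[:,1])<.09)&(p[:,0]>lo)&(p[:,0]<hi)&(p[:,2]>.068)&(p[:,2]<.084)]
    print(len(q),q.mean(0).round(4),q.min(0).round(4),q.max(0).round(4))
q=p[(p[:,1]<-.15)&(p[:,2]>.08)&(p[:,2]<.096)];print('holder',len(q),cv2.minAreaRect((q[:,:2]*1000).astype('f4')))
P=pts('top',d,np.ones_like(m)); q=P[(abs(P[:,1])<.08)&(abs(P[:,0]-.55)<.1)&(P[:,2]>.08)&(P[:,2]<.0885)]
print('carr',len(q),cv2.minAreaRect((q[:,:2]*1000).astype('f4')))
q=P[(abs(P[:,1]+.265)<.04)&(abs(P[:,0]-.507)<.04)&(P[:,2]>.178)];print('cap',len(q),q.mean(0),q.min(0),q.max(0))
"
```

```text
103 [ 0.3971 -0.0334  0.0754] [ 0.3906 -0.0592  0.0687] [ 0.4037 -0.0059  0.0801]
96 [0.7198 0.0017 0.0749] [ 0.7131 -0.024   0.0686] [0.7266 0.0268 0.0801]
holder 878 ((509.0057373046875, -274.420654296875), (70.99324035644531, 100.42703247070312), 16.94225311279297)
carr 804 ((549.918701171875, -16.305137634277344), (108.73876190185547, 47.72671127319336), 6.25166130065918)
cap 146 [ 0.50869074 -0.27387396  0.18230319] [ 0.49595434 -0.28875365  0.17849073] [ 0.52149212 -0.26017847  0.18587027]
```

View pics/a2.png

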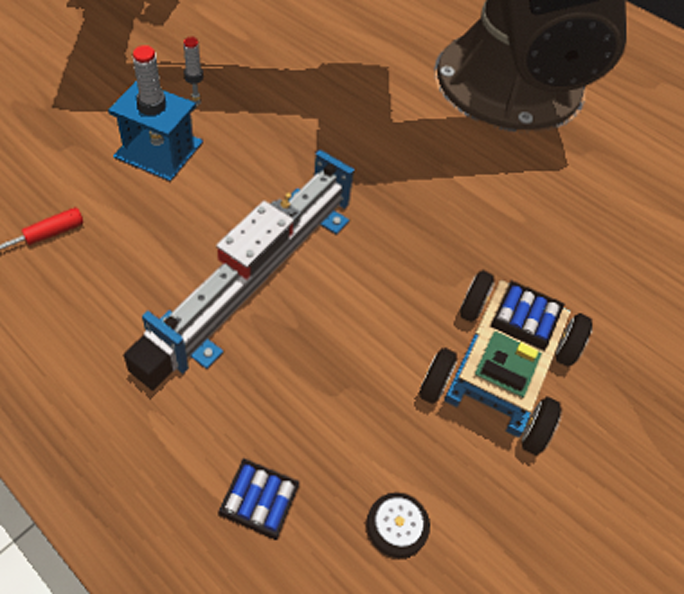

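View pics/b2.png

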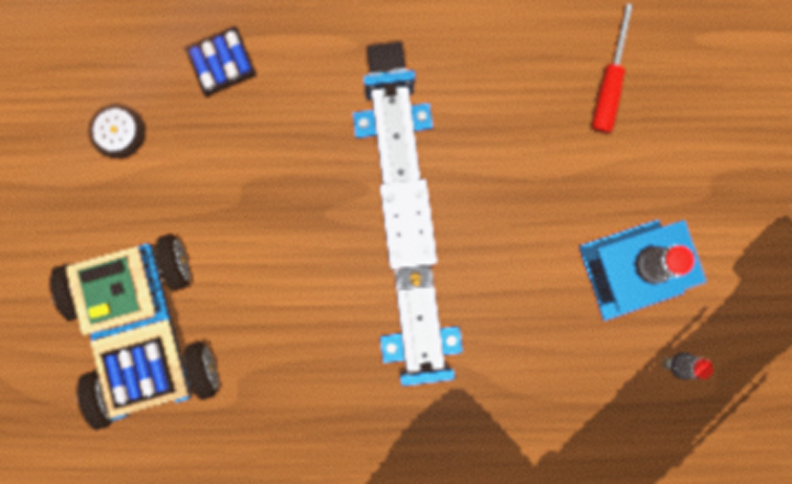

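The scene view shows the axis in the middle, the larger gun in the blue holder, and a smaller decoy gun standing free beside it. The top view gives the axis yaw as about 6.2°, the carriage near (0.55, -0.016) and the holder at (0.509, -0.274). I'll grip the carriage sides and slide it first.

```bash
cat >> h.py <<'E'
YAW=np.radians(6.2)
U=np.array([np.cos(YAW),np.sin(YAW),0]);V=np.array([-U[1],U[0],0]);Z=np.array([0,0,1.])
def Rt(x,y):
    x=x/np.linalg.norm(x); return R.from_matrix(np.c_[x,y,np.cross(x,y)])
def plan(p,x,y,show=True):
    t,q=tool()
    for s in(1,-1):
        g=Rt(x,s*y); rv=(q.inv()*g).as_rotvec()
        print('s',s,'rotvec',rv.round(3),'|',round(np.degrees(np.linalg.norm(rv)),1),'shift before(cm)',(q.inv().apply(p-t)*100).round(2),'after',(g.inv().apply(p-t)*100).round(2))
E
python3 - <<'E'
from h import *
t,q=tool();print(q.as_matrix().round(3))
c=np.array([.5555,-.0165,.25])
plan(c,-Z,V)
d=np.load('top.npy');P=pts('top',d,d>0);o=np.array([.5585,-.0159,0])
l=np.c_[(P-o)@U,(P-o)@V,P[:,2]]
for a,b in((.084,.0875),(.0875,.095),(.06,.083)):
    q=l[(abs(l[:,1])<.03)&(abs(l[:,0])<.14)&(l[:,2]>a)&(l[:,2]<b)]
    print(a,len(q),np.percentile(q,[1,50,99],0).round(4).tolist())
E
```

```text
[[ 0.    -0.436  0.9  ]
 [ 0.     0.9    0.436]
 [-1.     0.     0.   ]]
s 1 rotvec [ 0.343  0.    -0.   ] | 19.6 shift before(cm) [-2.34 41.81 49.28] after [-2.34 55.93 32.37]
s -1 rotvec [-2.799  0.     0.   ] | 160.4 shift before(cm) [-2.34 41.81 49.28] after [ -2.34 -55.93 -32.37]
0.084 568 [[-0.0538, -0.0231, 0.0841], [-0.0042, 0.0012, 0.0857], [0.0441, 0.024, 0.0875]]
0.0875 154 [[-0.0581, -0.0218, 0.0875], [-0.0048, 0.0004, 0.0883], [0.0439, 0.0233, 0.0922]]
0.06 384 [[-0.1382, -0.0209, 0.06], [-0.0502, 0.001, 0.062], [0.1362, 0.0225, 0.0829]]
```

```bash
python3 -m creep '[[0.115,0,0,-1.5,0,0,100],[0.115,0,0,-1.5,0,0,100],[0.113,0,0,-1,0,0,100],[0,0,0,0,4.3,2.5,100],[0,0,0,0,4.3,2.5,100],[0,0,0,0,4.3,2.5,100],[0,0,0,0,4.3,2.5,100],[0,0,0,0,4.3,2.5,100]]' && python3 -m creep '[[0,0,0,0,4.3,2.5,100],[0,0,0,0,4.3,2.5,100],[0,0,0,0,4.3,2.5,100],[0,0,0,0,4.3,2.5,100],[0,0,0,0,4.3,2.5,100],[0,0,0,0,4.3,2.5,100],[0,0,0,0,4.3,2.4,100],[0,0,0,0,0,0,100]]'
python3 - <<'E'
from h import *
n='wrist';im,d=r.capture(n);cv2.imwrite('pics/c.png',im);np.save('w1.npy',d)
o=np.array([.5585,-.0159,0])
P=pts(n,d,d>0);l=np.c_[(P-o)@U,(P-o)@V,P[:,2]]
for a,b in((.0845,.0872),(.0875,.095)):
    q=l[(abs(l[:,1])<.035)&(abs(l[:,0])<.14)&(l[:,2]>a)&(l[:,2]<b)]
    print(a,len(q),np.percentile(q,[1,50,99],0).round(4).tolist())
    if len(q)>20:print(cv2.minAreaRect((P[(abs(l[:,1])<.035)&(l[:,0]>-.043)&(abs(l[:,0])<.14)&(l[:,2]>a)&(l[:,2]<b)][:,:2]*1000).astype('f4')))
plan(o-.001*U+.1*Z,-Z,V)
print(tool()[0],r.get_state()['contact_force'])
print(proj(n,[[.5575,-.016,.086]]))
E
```

```text
time_s: 1.5
tcp_pos: [0.3956, -0.3786, 0.2668]
eef_rot: [-30.1, 90.0, -23.9]
contact_force: [1.3, -0.1, 0.4]
gripper_width: 0.0876
time_s: 2.3
tcp_pos: [0.5377, -0.0579, 0.2664]
eef_rot: [30.8, 90.0, 37.2]
contact_force: [0.3, -0.6, -0.7]
gripper_width: 0.0875
0.0845 2925 [[-0.0518, -0.0242, 0.0846], [-0.0051, -0.0007, 0.0859], [0.0431, 0.0227, 0.0871]]
((558.9763793945312, -16.54889678955078), (86.85343933105469, 47.97468566894531), 6.125522613525391)
0.0875 287 [[-0.0593, -0.0216, 0.0875], [-0.0279, -0.0009, 0.0887], [0.0338, 0.0196, 0.091]]
((558.1648559570312, -15.796028137207031), (82.25668334960938, 45.94983673095703), 4.1229376792907715)
s 1 rotvec [ 0.004 -0.    -0.   ] | 0.2 shift before(cm) [16.63  4.12  2.57] after [16.63  4.13  2.55]
s -1 rotvec [-3.138  0.    -0.   ] | 179.8 shift before(cm) [16.63  4.12  2.57] after [16.63 -4.13 -2.55]
[ 0.53663962 -0.05981268  0.26634282] [-0.99229879 -0.8692427   0.23759018]
[[356.21337652 199.70186042]]
```

View pics/c.png

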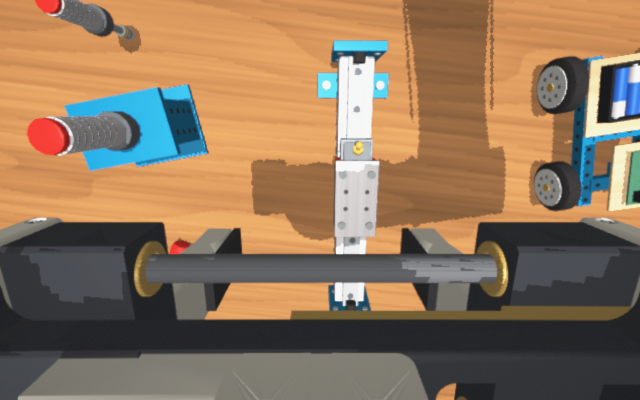

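The wrist view matches: the carriage (centre about 356,200) sits along the rail, and the nipple is at its robot-side end (358,148).

```bash
python3 -m creep '[[0,0,0,3,2.1,1.3,100],[0,0,0,3,2.1,1.3,100],[0,0,0,4,0,0,100],[0,0,0,4,0,0,100],[0,0,0,2,0,0,100],[0,0,0,0,0,0,100],[0,0,0,0,0,0,100]]'
python3 - <<'E'
from h import *
plan(np.array([.5573,-.0163,.064]),-Z,V)
E
```

```text
time_s: 3.05
tcp_pos: [0.5574, -0.0186, 0.1073]
eef_rot: [-72.3, 90.0, -66.1]
contact_force: [-0.6, 0.5, 1.2]
gripper_width: 0.088
s 1 rotvec [-0.001  0.     0.   ] | 0.1 shift before(cm) [4.33 0.23 0.01] after [4.33 0.23 0.01]
s -1 rotvec [ 3.141e+00  1.000e-03 -0.000e+00] | 179.9 shift before(cm) [4.33 0.23 0.01] after [ 4.33 -0.23 -0.01]
```

```bash
python3 -m creep '[[0,0,0,2,0.2,0,100],[0,0,0,2.2,0,0,100],[0,0,0,0,0,0,50],[0,0,0,0,0,0,45],[0,0,0,0,0,0,40],[0,0,0,0,0,0,40],[0,0,0,0,0,0,40]]' 25; python3 -m creep '[[0,0,0,0,0,0.5,40],[0,0,0,0,0,1,40],[0,0,0,0,0,1.5,40],[0,0,0,0,0,1.5,40],[0,0,0,0,0,1,40],[0,0,0,0,0,0.5,40],[0,0,0,0,0,0,40]]'
```

```text
time_s: 3.75
tcp_pos: [0.5575, -0.0157, 0.0655]
eef_rot: [8.9, 89.9, 15.1]
contact_force: [-0.2, 0.3, -0.6]
gripper_width: 0.0532
time_s: 4.45
tcp_pos: [0.6185, -0.0088, 0.0652]
eef_rot: [7.2, 89.9, 13.4]
contact_force: [1.8, 0.8, 1.8]
gripper_width: 0.048
```

```bash
python3 -m creep '[[0,0,0,0,0,0.5,40],[0,0,0,0,0,0.5,40],[0,0,0,0,0,0.5,40],[0,0,0,0,0,0.3,40],[0,0,0,0,0,0,40]]'
python3 - <<'E'
from h import *
n='top';im,d=r.capture(n);P=pts(n,d,d>0);o=np.array([.5585,-.0159,0]);l=np.c_[(P-o)@U,(P-o)@V,P[:,2]]
q=l[(abs(l[:,1])<.02)&(abs(l[:,0])<.19)&(l[:,2]>.045)&(l[:,2]<.095)]
b=np.arange(-.05,.19,.004);print([(round(x,3),round(float(np.median(q[(q[:,0]>x)&(q[:,0]<x+.004),2])),3)) for x in b if ((q[:,0]>x)&(q[:,0]<x+.004)).any()])
cv2.imwrite('pics/d.png',im)
t,_=tool();print((t-o)@U,(t-o)@V,r.get_state()['contact_force'])
E
```

```text
time_s: 4.95
tcp_pos: [0.6353, -0.007, 0.0652]
eef_rot: [15.2, 89.9, 21.4]
contact_force: [0.6, 2.8, 5.3]
gripper_width: 0.0475
[(np.float64(-0.05), 0.057), (np.float64(-0.046), 0.059), (np.float64(-0.042), 0.058), (np.float64(-0.038), 0.059), (np.float64(-0.034), 0.057), (np.float64(-0.03), 0.059), (np.float64(-0.026), 0.059), (np.float64(-0.022), 0.058), (np.float64(-0.018), 0.058), (np.float64(-0.014), 0.057), (np.float64(-0.01), 0.059), (np.float64(-0.006), 0.058), (np.float64(-0.002), 0.057), (np.float64(0.002), 0.058), (np.float64(0.006), 0.06), (np.float64(0.01), 0.075), (np.float64(0.014), 0.078), (np.float64(0.018), 0.082), (np.float64(0.022), 0.083), (np.float64(0.026), 0.085), (np.float64(0.03), 0.086), (np.float64(0.034), 0.087), (np.float64(0.038), 0.086), (np.float64(0.042), 0.087), (np.float64(0.046), 0.086), (np.float64(0.05), 0.086), (np.float64(0.054), 0.084)]
0.07731773394414548 0.0005860857518521116 [-0.73950237  2.46151517  3.88378889]
```

```bash
for i in 1 2; do python3 -m creep '[[0,0,0,0,0,0.3,40],[0,0,0,0,0,0.3,40],[0,0,0,0,0,0.3,40],[0,0,0,0,0,0.3,40]]'|grep -v eef; done
```

```text
time_s: 5.4
tcp_pos: [0.6466, -0.0058, 0.0652]
contact_force: [-3.8, 2.5, 7.4]
gripper_width: 0.0478
time_s: 5.8
tcp_pos: [0.6585, -0.0045, 0.0652]
contact_force: [-3.7, 2.1, 6.3]
gripper_width: 0.048
```

```bash
for i in 1 2 3 4; do python3 -m creep '[[0,0,0,0,0,0.2,40],[0,0,0,0,0,0.2,40]]'|grep -v eef; done
```

```text
time_s: 6.0
tcp_pos: [0.6588, -0.0045, 0.0651]
contact_force: [-21.0, 5.4, 22.4]
gripper_width: 0.0479
time_s: 6.2
tcp_pos: [0.6593, -0.0045, 0.0648]
contact_force: [-28.4, 7.4, 26.4]
gripper_width: 0.0475
time_s: 6.4
tcp_pos: [0.6613, -0.0042, 0.064]
contact_force: [-32.1, 5.7, 24.8]
gripper_width: 0.0481
time_s: 6.6
tcp_pos: [0.664, -0.0039, 0.0631]
contact_force: [-32.3, 7.0, 21.0]
gripper_width: 0.0481
```

```bash
python3 -m creep '[[0,0,0,0,0,0,70],[0,0,0,0,0,0,100],[0,0,0,0,0,0,100],[0,0,0,-1,0,0,100],[0,0,0,-4,0,0,100],[0,0,0,-5,0,0,100],[0,0,0,-5,0,-2,100],[0,0,0,-1,0,0,100]]'
python3 - <<'E'
from h import *
o=np.array([.5585,-.0159,0])
for n in('wrist','top'):
    im,d=r.capture(n);cv2.imwrite(f'pics/e_{n}.png',im);np.save(f'e_{n}.npy',d)
    P=pts(n,d,d>0);l=np.c_[(P-o)@U,(P-o)@V,P[:,2]]
    q=l[(abs(l[:,1])<.03)&(l[:,0]>-.05)&(l[:,0]<.152)&(l[:,2]>.0845)&(l[:,2]<.0872)]
    print(len(q),np.percentile(q,[1,50,99],0).round(4).tolist(),cv2.minAreaRect((q[:,:2]*1000).astype('f4')))
    q=l[(abs(l[:,1])<.015)&(l[:,0]>.015)&(l[:,0]<.055)&(l[:,2]>.088)];print('nipple?',len(q),np.median(q,0) if len(q) else 0, q.max(0) if len(q) else 0)
    # brass
    h=cv2.cvtColor(im,cv2.COLOR_BGR2HSV)[d>0];m=(h[:,0]>12)&(h[:,0]<35)&(h[:,1]>120)&(abs(l[:,1])<.02)&(l[:,0]>.01)&(l[:,0]<.07)&(l[:,2]>.07)
    b=l[m];print('brass',len(b),b.mean(0).round(4),b[b[:,2].argsort()[-8:]].round(4).tolist() if len(b) else 0)
print('exp tip',proj('wrist',o+(.1005-.0655)*U+.0985*Z),tool()[0])
G=np.array([.509,-.274,0]);plan(G+.30*Z,-Z,V);plan(G+.125*Z,-Z,V)
E
cd pics; python3 -c "
import cv2;cv2.imwrite('e2.png',cv2.resize(cv2.imread('e_wrist.png')[:250,240:480],None,fx=2.3,fy=2.3,interpolation=2))"
```

```text
time_s: 7.4
tcp_pos: [0.6576, -0.0054, 0.2289]
eef_rot: [0.2, 89.4, 6.4]
contact_force: [0.0, 0.1, 0.4]
gripper_width: 0.0878
3464 [[0.0491, -0.0218, 0.0845], [0.0959, 0.0011, 0.0853], [0.145, 0.0246, 0.087]] ((93.01606750488281, 1.3428707122802734), (47.83663558959961, 106.28662109375), 89.74991607666016)
nipple? 91 [0.03939667 0.0010102  0.09629255] [0.04797348 0.00569973 0.0991267 ]
brass 122 [0.0417 0.0015 0.0918] [[0.0359, 0.001, 0.0982], [0.0402, 0.0028, 0.0983], [0.0402, 0.001, 0.0983], [0.0376, 0.0001, 0.0985], [0.0367, 0.0037, 0.0986], [0.0367, 0.0019, 0.0987], [0.0393, 0.0019, 0.099], [0.0384, 0.001, 0.0991]]
319 [[0.0485, -0.0228, 0.0846], [0.0862, 0.0002, 0.0858], [0.1279, 0.0237, 0.0872]] ((90.87815856933594, 0.6675605773925781), (47.48529815673828, 103.40264129638672), 89.61753845214844)
nipple? 1603 [4.85983093e-02 5.55770320e-04 6.05425463e-01] [0.05495663 0.01499493 0.66931734]
brass 15 [ 0.0398 -0.      0.0941] [[0.0345, -0.0017, 0.0962], [0.0393, 0.0001, 0.0974], [0.0372, 0.0027, 0.0977], [0.0389, -0.0022, 0.0981], [0.0394, 0.0024, 0.0987], [0.0368, 0.0004, 0.0988], [0.0347, 0.003, 0.099], [0.0344, 0.0008, 0.0994]]
exp tip [[319.58981036 118.31987868]] [ 0.6570916  -0.00508493  0.22509557]
s 1 rotvec [-0.     0.006 -0.001] | 0.4 shift before(cm) [ -7.62 -25.14 -17.57] after [ -7.49 -25.13 -17.63]
s -1 rotvec [ 3.141e+00 -1.000e-03 -1.000e-02] | 180.0 shift before(cm) [ -7.62 -25.14 -17.57] after [-7.49 25.13 17.63]
s 1 rotvec [-0.     0.006 -0.001] | 0.4 shift before(cm) [  9.88 -25.15 -17.68] after [ 10.01 -25.13 -17.63]
s -1 rotvec [ 3.141e+00 -1.000e-03 -1.000e-02] | 180.0 shift before(cm) [  9.88 -25.15 -17.68] after [10.01 25.13 17.63]
```

View pics/e2.png

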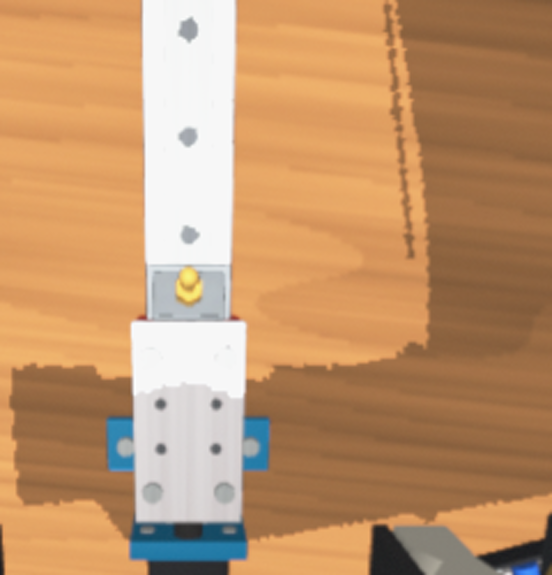

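The carriage front is at the buffer (crop pixel 190,520), and the nipple head is at about full-image (322,119), within 1–2 mm of where I expected it. Now to the gun.

```bash
python3 -m creep '[[0,0.006,0,-2,0,0,100],[0,0,0,-2,-3.6,-2.5,100],[0,0,0,-1,-3.6,-2.5,100],[0,0,0,0,-3.6,-2.5,100],[0,0,0,0,-3.6,-2.5,100],[0,0,0,0,-3.6,-2.5,100],[0,0,0,0,-3.6,-2.5,100],[0,0,0,0,-3.6,-2.5,100]]'; python3 -m creep '[[0,0,0,0,0,0,100],[0,0,0,0,0,0,100]]'
python3 - <<'E'
from h import *
n='wrist';im,d=r.capture(n);cv2.imwrite('pics/f.png',im)
P=pts(n,d,d>0);h=cv2.cvtColor(im,cv2.COLOR_BGR2HSV)[d>0]
m=((h[:,0]<8)|(h[:,0]>172))&(h[:,1]>120)&(P[:,2]>.175)&(P[:,2]<.19)&(np.hypot(P[:,0]-.509,P[:,1]+.274)<.04)
q=P[m];t=q[q[:,2]>.181];print(len(q),q.min(0),q.max(0),len(t),cv2.minEnclosingCircle((t[:,:2]*1000).astype('f4')) if len(t) else 0)
b=P[(h[:,0]>95)&(h[:,0]<130)&(h[:,1]>100)&(abs(P[:,2]-.088)<.003)&(P[:,1]<-.15)];print(len(b),cv2.minAreaRect((b[:,:2]*1000).astype('f4')) if len(b) else 0)
G=np.array([.509,-.274,.127]);plan(G,-Z,V);print(tool()[0],r.get_state()['contact_force'])
E
```

```text
time_s: 8.3
tcp_pos: [0.5078, -0.2758, 0.2709]
eef_rot: [174.7, 89.6, -179.1]
contact_force: [0.3, -0.6, 0.1]
gripper_width: 0.088
time_s: 8.5
tcp_pos: [0.5083, -0.2754, 0.271]
eef_rot: [174.7, 89.6, -179.3]
contact_force: [0.5, 0.5, -1.0]
gripper_width: 0.088
852 [ 0.49641364 -0.28530408  0.17931159] [ 0.52400715 -0.25814605  0.18554578] 821 ((510.17041015625, -271.8727722167969), 14.146464347839355)
2178 ((510.468017578125, -272.18212890625), (69.50542449951172, 99.37983703613281), 17.321517944335938)
s 1 rotvec [-0.002 -0.007 -0.001] | 0.4 shift before(cm) [14.41  0.05  0.13] after [14.41  0.06  0.02]
s -1 rotvec [ 3.14e+00 -1.00e-03  1.10e-02] | 179.9 shift before(cm) [14.41  0.05  0.13] after [14.41 -0.06 -0.02]
[ 0.50884024 -0.27465615  0.27110772] [-0.27154846  0.49288905 -0.10088341]
```

```bash
python3 -m creep '[[0,-0.007,0,3,0.25,0.15,100],[0,0,0,4,0,0,100],[0,0,0,4,0,0,100],[0,0,0,3.4,0,0,100],[0,0,0,0,0,0,100]]'|grep -v eef;  python3 - <<'E'
from h import *
plan(np.array([.5102,-.2722,.127]),-Z,V)
E
python3 -m creep '[[0,0,0,0,0,0,20],[0,0,0,0,0,0,20],[0,0,0,0,0,0,20],[0,0,0,0,0,0,20],[0,0,0,0,0,0,20],[0,0,0,0,0,0,20],[0,0,0,0,0,0,20],[0,0,0,0,0,0,20]]' 55
```

```text
time_s: 9.05
tcp_pos: [0.5076, -0.2697, 0.1229]
contact_force: [-0.3, 0.3, 0.7]
gripper_width: 0.0876
s 1 rotvec [ 0.    -0.008 -0.004] | 0.5 shift before(cm) [-0.41 -0.27  0.23] after [-0.41 -0.27  0.23]
s -1 rotvec [-3.141  0.006 -0.012] | 180.0 shift before(cm) [-0.41 -0.27  0.23] after [-0.41  0.27 -0.23]
time_s: 9.85
tcp_pos: [0.5104, -0.2722, 0.1283]
eef_rot: [-22.0, 89.9, -15.8]
contact_force: [-0.5, 1.7, -2.0]
gripper_width: 0.0294
```

```bash
python3 -m creep '[[0,0,0,-1,0,0,20],[0,0,0,-3,0,0,20],[0,0,0,-4,0,0,20],[0,0,0,-4,0,0,20],[0,0,0,-4,0,0,20],[0,0,0,-3,0,0,20],[0,0,0,0,0,0,20]]'
python3 - <<'E'
from h import *
o=np.array([.5585,-.0159,0])
tip=o+(.1003-.0655)*U+.001*V+.0985*Z
n=-.5*U+np.sqrt(.75)*Z
print('tip',tip)
plan(tip+n*(.06+.108),-n,V)
im,d=r.capture('wrist');cv2.imwrite('pics/g.png',im)
print(r.get_state()['gripper_width'],tool()[0])
E
```

```text
time_s: 10.55
tcp_pos: [0.5114, -0.2726, 0.3233]
eef_rot: [-21.6, 89.5, -15.4]
contact_force: [0.4, 0.1, -3.8]
gripper_width: 0.0292
tip [ 0.59298845 -0.01114747  0.0985    ]
s 1 rotvec [ 0.001 -0.516  0.003] | 29.6 shift before(cm) [ 7.88 25.13  2.47] after [ 8.14 25.11 -1.78]
s -1 rotvec [-3.037 -0.005 -0.801] | 180.0 shift before(cm) [ 7.88 25.13  2.47] after [  8.14 -25.11   1.78]
0.02897405601778099 [ 0.51051898 -0.27187024  0.3202134 ]
```

View pics/g.png

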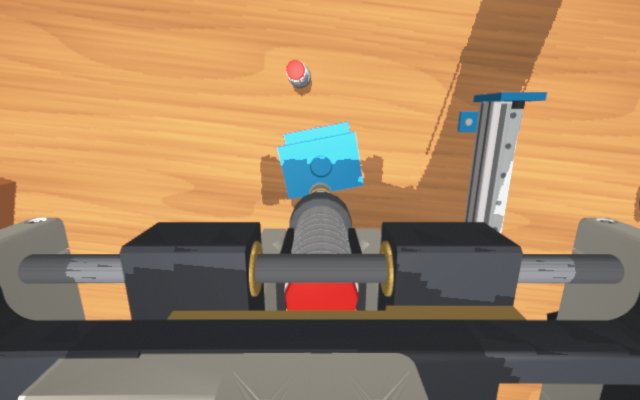

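The gun is out of the holder, held straight, with the head at (322,215) and the coupler at (320,188). Next I tilt it and move across.

```bash
python3 -m creep '[[0,-0.086,0,0,4.2,0,20],[0,-0.086,0,0,4.2,0,20],[0,-0.086,0,0,4.2,0,20],[0,-0.086,0,0,4.2,0,20],[0,-0.086,0,0,4.2,0,20],[0,-0.086,0,0,4.1,0,20],[0,0,0,0,0,0,20],[0,0,0,0,0,0,20]]'
cat > near.py <<'E'
from h import *
import sys
o=np.array([.5585,-.0159,0]);tip=o+(.1003-.0655)*U+.001*V+.0985*Z;n=-.5*U+np.sqrt(.75)*Z
plan(tip+n*(float(sys.argv[1])+.108),-n,V);print(tool()[0],r.get_state()['contact_force'],r.get_state()['gripper_width'],r.get_state()['joints'].round(1))
E
python3 near.py .04
```

```text
time_s: 11.4
tcp_pos: [0.482, -0.0288, 0.3161]
eef_rot: [-0.4, 61.4, 5.9]
contact_force: [1.3, -0.8, -2.9]
gripper_width: 0.0293
s 1 rotvec [ 0.003 -0.024  0.002] | 1.4 shift before(cm) [ 9.68  0.58 -0.92] after [ 9.66  0.56 -1.16]
s -1 rotvec [-3.138 -0.004 -0.038] | 179.8 shift before(cm) [ 9.68  0.58 -0.92] after [ 9.66 -0.56  1.16]
[ 0.48200986 -0.02882913  0.31608686] [ 1.29906256 -0.76351881 -2.90028934] 0.029319425828902707 [  28.3  -20.3  -40.8   15.3  -43.7 -120.6]
```

```bash
python3 -m creep '[[0,-0.024,0,0,0.56,-1.16,20],[0,0,0,3,0,0,20],[0,0,0,3,0,0,20],[0,0,0,2,0,0,20],[0,0,0,1.6,0,0,20],[0,0,0,0,0,0,20],[0,0,0,0,0,0,20]]'
python3 near.py .04
python3 - <<'E'
from h import *
o=np.array([.5585,-.0159,0]);n=-.5*U+np.sqrt(.75)*Z
t,q=tool();ax=q.apply([1,0,0]);mouth=t+.108*ax;tip=o+(.1003-.0655)*U+.001*V+.0985*Z
outs=[]
for c in('scene','wrist','top'):
    im,d=r.capture(c);np.save(f'h_{c}.npy',d);cv2.imwrite(f'pics/h_{c}.png',im)
    pm,pt=proj(c,mouth)[0],proj(c,tip)[0];print(c,pm,pt)
    x,y=((pm+pt)/2).astype(int);x=min(max(x,60),580);y=min(max(y,50),350)
    outs.append(cv2.resize(im[y-50:y+50,x-50:x+50],(400,400),interpolation=2) if c!='top' else None);print(x,y)
cv2.imwrite('pics/h.png',np.hstack(outs[:2]))
E
```

```text
time_s: 12.1
tcp_pos: [0.5215, -0.022, 0.229]
eef_rot: [-0.5, 60.0, 5.5]
contact_force: [0.2, -0.0, -3.6]
gripper_width: 0.0295
s 1 rotvec [-0.003  0.     0.006] | 0.4 shift before(cm) [ 0.11  0.31 -0.26] after [ 0.11  0.31 -0.26]
s -1 rotvec [ 3.139e+00  1.000e-02 -1.000e-03] | 179.8 shift before(cm) [ 0.11  0.31 -0.26] after [ 0.11 -0.31  0.26]
[ 0.52145488 -0.02199157  0.22895394] [ 0.24741217 -0.01295896 -3.58661383] 0.02945888983221716 [  24.7  -11.8  -50.7   23.6  -24.3 -128.1]
scene [315.0739703 187.3764566] [311.12222365 204.53314777]
313 195
wrist [318.38393765 192.37671109] [322.53667104 179.66519688]
320 186
top [325.87594278 201.49628003] [322.86569482 195.89435008]
324 198
```

View pics/h.png

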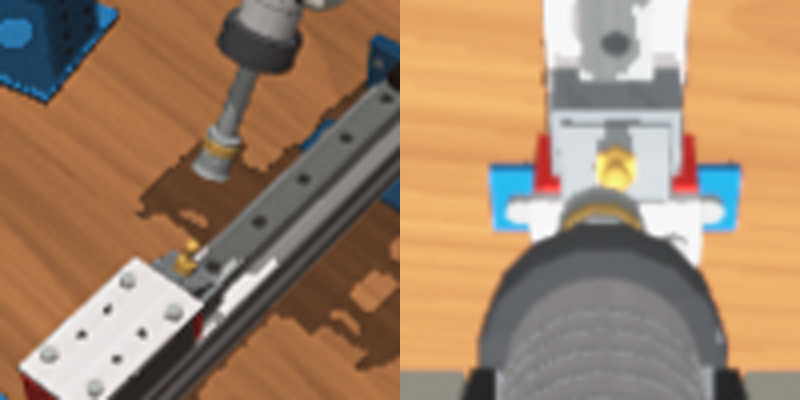

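Both views agree: coupler mouth at scene (315,188) against a predicted (315,187), and nipple tip at (310.5,205.7) against (311,204.5). I'll apply the small lateral correction and approach.

```bash
python3 -m creep '[[-0.003,0,0.006,0,0.31,-0.26,20],[0,0,0,1,0,0,20],[0,0,0,1,0,0,20],[0,0,0,0.7,0,0,20],[0,0,0,0,0,0,20],[0,0,0,0,0,0,20]]'
for i in 1 2 3; do python3 near.py .01|grep 's 1'; python3 -m creep '[[0,0,0,0,0,0,20]]' >/dev/null; done
python3 - <<'E'
from h import *
o=np.array([.5585,-.0159,0]);n=-.5*U+np.sqrt(.75)*Z
t,q=tool();ax=q.apply([1,0,0]);mouth=t+.108*ax;tip=o+(.1003-.0655)*U+.001*V+.0985*Z
outs=[]
for c in('scene','wrist'):
    im,d=r.capture(c)
    pm,pt=proj(c,mouth)[0],proj(c,tip)[0]
    x,y=((pm+pt)/2).astype(int);print(c,pm,pt,x,y)
    outs.append(cv2.resize(im[y-35:y+35,x-35:x+35],(400,400),interpolation=2))
cv2.imwrite('pics/i.png',np.hstack(outs))
E
```

```text
time_s: 12.85
tcp_pos: [0.5321, -0.0161, 0.2051]
eef_rot: [0.1, 59.8, 6.4]
contact_force: [-0.9, 0.0, -4.0]
gripper_width: 0.0293
s 1 rotvec [ 0.002  0.003 -0.002] | 0.2 shift before(cm) [ 0.48 -0.17 -0.04] after [ 0.48 -0.17 -0.04]
s 1 rotvec [ 0.002  0.004 -0.002] | 0.3 shift before(cm) [ 0.5  -0.18 -0.08] after [ 0.5  -0.18 -0.08]
s 1 rotvec [ 0.002  0.004 -0.002] | 0.3 shift before(cm) [ 0.5  -0.18 -0.08] after [ 0.5  -0.18 -0.08]
scene [313.74233624 199.23259004] [311.12222365 204.53314777] 312 201
wrist [319.62991343 194.30059525] [317.48190282 189.09389849] 318 191
```

View pics/i.png

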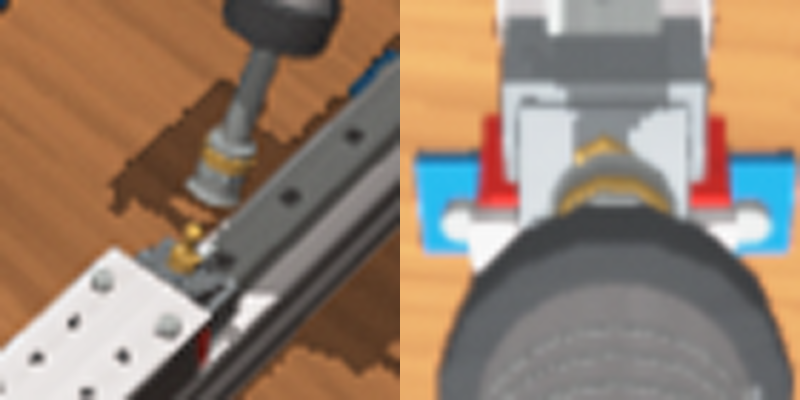

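The coupler sits about 2 px right of the nipple in the wrist view, the same as predicted (-1.7 mm in y). I'll correct that and press slowly.

```bash
python3 -m creep '[[0.002,0.003,-0.002,0,-0.16,-0.06,20],[0,0,0,0.5,0,0,20],[0,0,0,0,0,0,20],[0,0,0,0,0,0,20]]' 60; python3 near.py 0.01|grep 's 1'; python3 -m creep '[[0,0,0,0.4,0,0,20],[0,0,0,0.4,0,0,20],[0,0,0,0.2,0,0,20],[0,0,0,0,0,0,20]]'; python3 near.py 0|grep 's 1'
```

```text
time_s: 13.65
tcp_pos: [0.5342, -0.0176, 0.1997]
eef_rot: [-0.0, 60.1, 6.2]
contact_force: [0.1, -0.4, -3.9]
gripper_width: 0.0294
s 1 rotvec [-0.    -0.001  0.   ] | 0.1 shift before(cm) [-0.07  0.01  0.06] after [-0.07  0.01  0.06]
time_s: 14.05
tcp_pos: [0.5392, -0.0171, 0.1909]
eef_rot: [-0.0, 60.1, 6.2]
contact_force: [0.1, -0.1, -3.7]
gripper_width: 0.0294
s 1 rotvec [ 0.    -0.001  0.   ] | 0.1 shift before(cm) [-0.09  0.01  0.07] after [-0.09  0.01  0.07]
```

```bash
python3 -m creep '[[0,0,0,0.1,0,0.06,20],[0,0,0,0.1,0,0,20],[0,0,0,0,0,0,20]]'|grep -v eef; for i in 1 2 3 4; do python3 -m creep '[[0,0,0,0.1,0,0,20],[0,0,0,0.1,0,0,20],[0,0,0,0,0,0,20]]'; python3 near.py -.011|grep 's 1'; done
```

```text
time_s: 14.35
tcp_pos: [0.5409, -0.0167, 0.1901]
contact_force: [0.8, -0.5, -3.6]
gripper_width: 0.0292
time_s: 14.65
tcp_pos: [0.5422, -0.0164, 0.1889]
eef_rot: [0.0, 59.9, 6.3]
contact_force: [-2.0, 0.1, 0.7]
gripper_width: 0.0293
s 1 rotvec [ 0.     0.001 -0.001] | 0.1 shift before(cm) [ 0.68 -0.03 -0.1 ] after [ 0.68 -0.03 -0.1 ]
time_s: 14.95
tcp_pos: [0.5429, -0.0164, 0.1865]
eef_rot: [0.0, 60.0, 6.3]
contact_force: [0.4, 0.6, -3.2]
gripper_width: 0.029
s 1 rotvec [ 0. -0. -0.] | 0.0 shift before(cm) [ 0.44 -0.02 -0.04] after [ 0.44 -0.02 -0.04]
time_s: 15.25
tcp_pos: [0.5436, -0.0165, 0.1843]
eef_rot: [-0.0, 60.1, 6.2]
contact_force: [2.3, 0.2, -6.6]
gripper_width: 0.029
s 1 rotvec [ 0.    -0.001 -0.   ] | 0.1 shift before(cm) [ 0.21 -0.01  0.01] after [ 0.21 -0.01  0.01]
time_s: 15.55
tcp_pos: [0.5446, -0.0165, 0.1829]
eef_rot: [-0.0, 60.0, 6.2]
contact_force: [0.3, 0.3, -3.9]
gripper_width: 0.0295
s 1 rotvec [ 0.    -0.001  0.   ] | 0.0 shift before(cm) [ 0.04  0.01 -0.01] after [ 0.04  0.01 -0.01]
```

Resistance, pull-in, then neutral force: it looks snapped on. Now I press the nose home.

```bash
for i in 1 2 3 4 5; do python3 -m creep '[[0,0,0,0.2,0,0,20],[0,0,0,0.2,0,0,20],[0,0,0,0,0,0,20]]'
python3 - <<'E'
from h import *
o=np.array([.5585,-.0159,0]);tip=o+(.1003-.0655)*U+.001*V+.0985*Z;n=-.5*U+np.sqrt(.75)*Z
s=r.get_state();t,q=tool();e=t-tip;print('axial mm',round(e@n*1000-97,1),'lat',round(e@V*1000,1),round(e@np.cross(n,V)*1000,1),'F',round((np.array(s['contact_force'])+[0,0,4])@n,1))
E
done
```

```text
time_s: 15.85
tcp_pos: [0.5472, -0.0161, 0.1803]
eef_rot: [0.0, 59.9, 6.2]
contact_force: [-4.5, 0.0, 5.3]
gripper_width: 0.0292
axial mm -3.1 lat -0.0 -1.0 F 10.3
time_s: 16.15
tcp_pos: [0.5492, -0.0159, 0.1768]
eef_rot: [0.0, 59.9, 6.2]
contact_force: [-4.8, -1.7, 6.3]
gripper_width: 0.0295
axial mm -7.1 lat -0.0 -1.0 F 11.4
time_s: 16.45
tcp_pos: [0.5512, -0.0157, 0.1735]
eef_rot: [0.0, 59.9, 6.2]
contact_force: [-6.9, -1.6, 6.6]
gripper_width: 0.0296
axial mm -11.0 lat -0.1 -1.1 F 12.7
time_s: 16.75
tcp_pos: [0.5532, -0.0156, 0.1701]
eef_rot: [0.0, 59.9, 6.2]
contact_force: [-6.1, -0.2, 7.8]
gripper_width: 0.0292
axial mm -15.0 lat -0.1 -1.1 F 13.2
time_s: 17.05
tcp_pos: [0.5553, -0.0155, 0.1673]
eef_rot: [0.1, 60.0, 6.3]
contact_force: [-7.8, -0.1, 9.5]
gripper_width: 0.0289
axial mm -18.4 lat -0.3 -1.5 F 15.6
```

```bash
for i in 1 2 3; do python3 -m creep '[[0,0,0,0.1,0,0,20],[0,0,0,0,0,0,20]]'
python3 - <<'E'
from h import *
o=np.array([.5585,-.0159,0]);tip=o+(.1003-.0655)*U+.001*V+.0985*Z;n=-.5*U+np.sqrt(.75)*Z
s=r.get_state();t,q=tool();e=t-tip;print('axial mm',round(e@n*1000-97,1),'lat',round(e@V*1000,1),round(e@np.cross(n,V)*1000,1),'F',round((np.array(s['contact_force'])+[0,0,4])@n,1))
E
done
```

```text
time_s: 17.25
tcp_pos: [0.5557, -0.0155, 0.1667]
eef_rot: [0.1, 60.0, 6.4]
contact_force: [-9.0, -0.3, 8.7]
gripper_width: 0.0294
axial mm -19.2 lat -0.3 -1.6 F 15.5
time_s: 17.45
tcp_pos: [0.5562, -0.0156, 0.166]
eef_rot: [0.2, 60.1, 6.4]
contact_force: [-9.6, -0.3, 8.2]
gripper_width: 0.0291
axial mm -20.0 lat -0.4 -1.7 F 15.4
time_s: 17.65
tcp_pos: [0.5567, -0.0156, 0.1654]
eef_rot: [0.2, 60.1, 6.4]
contact_force: [-10.0, 0.4, 9.2]
gripper_width: 0.0292
axial mm -20.8 lat -0.5 -1.8 F 16.4
```

```bash
cat > chk.py <<'E'
from h import *
o=np.array([.5585,-.0159,0]);tip=o+(.1003-.0655)*U+.001*V+.0985*Z;n=-.5*U+np.sqrt(.75)*Z
s=r.get_state();t,q=tool();e=t-tip;print('axial mm',round(e@n*1000-97,1),'lat',round(e@V*1000,1),round(e@np.cross(n,V)*1000,1),'F',round((np.array(s['contact_force'])+[0,0,4])@n,1),'tilt',np.degrees(np.arccos(-q.apply([1,0,0])@n)).round(2),s['moment'].round(2))
E
for i in 1 2 3; do python3 -m creep '[[0,0,0,0.1,0,0,20],[0,0,0,0,0,0,20]]'|grep -v eef; python3 chk.py; done
python3 - <<'E'
from h import *
outs=[]
for c in('scene','wrist'):
    im,d=r.capture(c)
    x,y=(312,190) if c=='scene' else (318,200)
    outs.append(cv2.resize(im[y-50:y+50,x-50:x+50],(400,400),interpolation=2))
cv2.imwrite('pics/j.png',np.hstack(outs))
E
```

```text
time_s: 17.85
tcp_pos: [0.5573, -0.0156, 0.1649]
contact_force: [-14.0, 0.7, 12.1]
gripper_width: 0.0293
axial mm -21.5 lat -0.6 -2.0 F 20.9 tilt 0.17 [0.42 4.12 0.56]
time_s: 18.05
tcp_pos: [0.5578, -0.0158, 0.1649]
contact_force: [-19.3, -0.0, 18.7]
gripper_width: 0.0295
axial mm -21.8 lat -0.8 -2.5 F 29.2 tilt 0.17 [0.49 4.83 0.55]
time_s: 18.25
tcp_pos: [0.5583, -0.016, 0.1648]
contact_force: [-25.9, 0.5, 25.8]
gripper_width: 0.0298
axial mm -22.1 lat -1.1 -2.8 F 38.7 tilt 0.16 [0.68 5.68 0.74]
```

View pics/j.png

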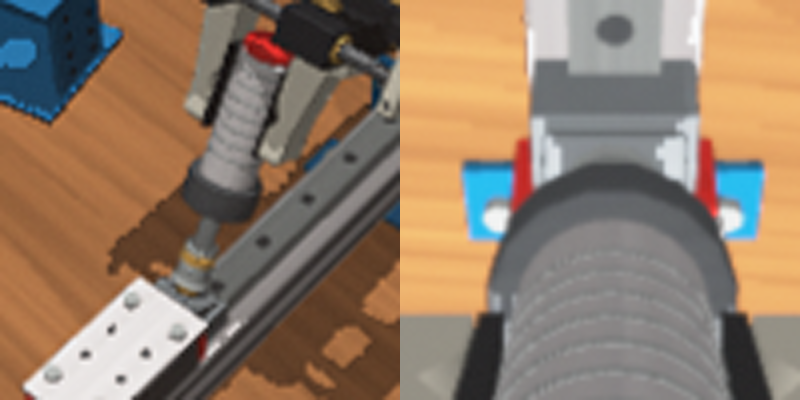

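The force jumps at an axial travel of about 21 mm, so the nose is home. The view shows the coupler seated on the nipple. The TCP drifted about 1.7 mm sideways under load, so I'll bring it back and ease the push slightly.

```bash
python3 -m creep '[[0,0,0,-0.1,0.05,-0.07,20],[0,0,0,0,0.04,-0.06,20],[0,0,0,0,0,0,20]]'|grep -v eef; python3 chk.py;python3 -m creep '[[0,0,0,0,0,-0.05,20],[0,0,0,0,0,0,20],[0,0,0,0,0,0,20]]'|grep -v eef; python3 chk.py
```

```text
time_s: 18.65
tcp_pos: [0.5571, -0.0156, 0.1648]
contact_force: [-10.1, -3.1, 12.5]
gripper_width: 0.0287
axial mm -21.5 lat -0.5 -1.8 F 19.5 tilt 0.2 [-1.1   2.84 -0.44]
time_s: 18.95
tcp_pos: [0.557, -0.0155, 0.1648]
contact_force: [-9.6, -3.3, 11.3]
gripper_width: 0.0288
axial mm -21.5 lat -0.5 -1.7 F 18.2 tilt 0.21 [-1.04  2.43 -0.39]
```

```bash
python3 -m creep '[[0,0,0,0.06,-0.05,-0.03,20],[0,0,0,0,0,0,20],[0,0,0,0,0,0,20]]'|grep -v eef; python3 chk.py
python3 - <<'E'
from h import *
o=np.array([.5585,-.0159,0]);tip=o+(.1003-.0655)*U+.001*V+.0985*Z;n=-.5*U+np.sqrt(.75)*Z
for c in('scene','wrist'):
    im,d=r.capture(c);ms=r.masks_of('gun',c)
    P=pts(c,d,d>0);e=P-tip;a=e@n;rad=np.linalg.norm(e-np.outer(a,n),axis=1);w=np.cross(n,V)
    q=(rad<.03)&(a>.028)&(a<.11)
    print(c,len(ms),q.sum())
    for lo in np.arange(.03,.12,.012):
        k=(rad<.023)&(a>lo)&(a<lo+.012)
        if k.sum()<15: continue
        A,B=(e[k]@V)*1000,(e[k]@w)*1000
        M=np.c_[2*A,2*B,np.ones(k.sum())];s=np.linalg.lstsq(M,A**2+B**2,rcond=None)[0]
        print(round(lo,3),k.sum(),'centre V,w',s[:2].round(2),'r',round(float(np.sqrt(s[2]+s[0]**2+s[1]**2)),1))
    l=np.c_[(P-o)@U,(P-o)@V,P[:,2]];k=l[(abs(l[:,1])<.03)&(l[:,0]>.05)&(l[:,0]<.152)&(l[:,2]>.0845)&(l[:,2]<.0872)]
    print('carriage',len(k),np.percentile(k[:,0],[1,99]).round(4) if len(k) else 0)
    pass
E
```

```text
time_s: 19.25
tcp_pos: [0.5573, -0.0158, 0.1647]
contact_force: [-13.7, -1.3, 15.9]
gripper_width: 0.0293
axial mm -21.7 lat -0.8 -1.9 F 24.1 tilt 0.22 [-0.43  3.04  0.06]
scene 2 710
0.03 54 centre V,w [ 0.46 -0.99] r 19.1
0.042 128 centre V,w [ 1.23 -2.59] r 17.3
0.054 80 centre V,w [ 0.56 -2.29] r 13.7
0.066 81 centre V,w [-0.2  -0.29] r 15.9
0.078 95 centre V,w [-0.34  0.35] r 17.5
0.09 94 centre V,w [-0.19  3.65] r 20.1
0.102 97 centre V,w [-0.86  1.92] r 18.5
0.114 108 centre V,w [-1.21  0.59] r 17.4
carriage 553 [0.052  0.1453]
wrist 2 4444
0.03 89 centre V,w [ 0.05 -1.06] r 19.7
0.042 819 centre V,w [0.09 0.82] r 16.9
0.054 392 centre V,w [-0.07 -1.05] r 15.5
0.066 373 centre V,w [ 0.15 -3.37] r 16.9
0.078 683 centre V,w [-0.02 -6.86] r 20.8
0.09 891 centre V,w [ 0.02 -9.75] r 23.3
0.102 706 centre V,w [ 1.000e-02 -1.432e+01] r 27.3
0.114 771 centre V,w [ 0.05 -4.26] r 17.3
carriage 1 [0.0573 0.0573]
```

```bash
python3 - <<'E'
from h import *
o=np.array([.5585,-.0159,0]);tip=o+(.1003-.0655)*U+.001*V+.0985*Z;n=-.5*U+np.sqrt(.75)*Z;w=np.cross(n,V)
im,d=r.capture('wrist');P=pts('wrist',d,d>0);e=(P-tip)*1000;a,A,B=e@n,e@V,e@w
k=(abs(A)<9)&(abs(B)<24)
for lo in range(26,136,5):
    m=k&(a>=lo)&(a<lo+5)
    if m.sum()>8: print(lo,m.sum(),'V',A[m].mean().round(2),'surfaces',np.median(B[m]-np.sqrt(225-A[m]**2)).round(2),np.median(B[m]-np.sqrt(400-A[m]**2)).round(2))
# tip-to-head front edge
m=(abs(A)<6)&(abs(B)<24)&(B>16);print('head a range',np.percentile(a[m],[2,98]))
E
python3 chk.py
```

```text
36 33 V 0.03 surfaces 3.92 -1.42
41 56 V 0.44 surfaces 3.89 -1.41
46 64 V -0.56 surfaces 3.81 -1.55
51 300 V -0.07 surfaces 1.11 -4.09
56 75 V 0.42 surfaces -1.35 -6.51
61 83 V -0.26 surfaces -1.41 -6.59
66 87 V 0.22 surfaces -1.32 -6.59
71 89 V -0.29 surfaces -1.44 -6.64
76 116 V 0.14 surfaces -1.44 -6.67
81 122 V -0.28 surfaces -1.51 -6.76
86 116 V 0.46 surfaces -1.6 -6.86
91 148 V -0.12 surfaces -1.61 -6.83
96 143 V -0.3 surfaces -1.66 -6.91
101 177 V 0.11 surfaces -1.7 -6.94
106 193 V 0.09 surfaces -1.69 -6.95
111 185 V -0.08 surfaces -1.79 -6.98
116 86 V 0.2 surfaces -1.65 -6.77
126 1160 V 0.05 surfaces -13.42 -18.68
131 171 V -0.24 surfaces -12.45 -17.61
head a range [-28.50936866 193.14092872]
axial mm -21.6 lat -0.8 -1.9 F 23.7 tilt 0.22 [-0.37  3.03 -0.04]
```

The gun axis is within about 0.4° of the nipple axis. The head starts 36–37 mm from the tip, which matches the 37 mm expected with the nose home. The push is about 24 N and the carriage is at the stop. One hold check, then hand in.

```bash
python3 -m creep '[[0,0,0,0,0,0,20],[0,0,0,0,0,0,20],[0,0,0,0,0,0,20],[0,0,0,0,0,0,20],[0,0,0,0,0,0,20],[0,0,0,0,0,0,20]]'; python3 chk.py; python3 -c "
from plant import r
print(r.close_job())"
```

```text
time_s: 20.1
tcp_pos: [0.5573, -0.0158, 0.1647]
eef_rot: [0.3, 60.1, 6.6]
contact_force: [-13.2, -1.2, 16.2]
gripper_width: 0.0294
axial mm -21.7 lat -0.8 -1.9 F 24.1 tilt 0.22 [-0.42  3.09  0.  ]
the job is handed in; nothing more can be done
None
```

The job is handed in at 20.1 s: the carriage is against its far stop, and the gun is still held on the nipple with its nose pushed home.

**What I did:** I gripped the carriage by its sides and slid it until the force rose sharply at the stop. I then took the larger gun out of its holder, tilted it onto the nipple, snapped it on and pressed it in along the nipple's axis.

**Last checks:**
- **Carriage:** its front end was still at the stop, 0.145 m along the axis, the same as before greasing.
- **Snap-on:** the force rose, dropped as the coupler pulled in, then settled. The coupler sat 11 mm over the tip, as it should.
- **Nose home:** the gun's head was 36–37 mm from the tip, against 37 mm expected. The force rose sharply after about 21 mm of travel.
- **Squareness:** the gun's axis was within about 0.4° of the nipple's.
- **Hold:** the push stayed at about 24 N over the last 0.6 s with no movement, and the grip was set to 60 N.

**Not perfect:** the push briefly reached about 39 N while I was finding the end of the nose's travel, with roughly 1.7 mm of sideways drift. I eased it back and took out most of the sideways load. The circle fits from the scene camera were too noisy to use, so the squareness figure comes from the wrist camera's depth. I did not measure the car, cell holder, wheel and driver again at the end; no move was planned near them.

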